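# Load the last jar into the gated rack

## Robot

A 7-joint arm with a two-finger parallel gripper is mounted at the origin on the work surface. World frame = base frame: x ahead of the robot, y to its left, z up, the work surface at z = 0. Lengths are in m, angles in degrees, forces in N, time in s.
With the tool pointing down it reaches from about 0.425 to 0.875 m from the base axis. Payload 4.7 kg.
Tool frame: the origin (TCP) lies midway between the tips of the shut fingers; the grasp point (between the pads) lies 19 mm behind it; z points along the fingers, y is the line along which they close (so a half turn about z gives the same grasp; the last joint's range is limited). The gripper opens to 87 mm and grips with 3 to 60 N. Pads are 19 mm wide; open, the fingers measure 117 mm over their backs; the gripper's body (75 mm by 190 mm) begins 51 mm behind the grasp point.
Start: joints at [-73.849, 18.392, -4.016, 83.108, 1.295, 78.541, -3.26], TCP at [0.172, 0.627, 0.223] pointing down, gripper open.
Joint ranges: [-163.93, 163.93], [-17.29, 119.83], [-79.2, 71.16], [3.27, 140.29], [-89.18, 269.18], [5.43, 117.66], [-154.24, 154.24]. Speed limits (degrees/s): [147.25, 147.25, 180, 180, 180, 180, 180].

## Interface

Orientations are given as [roll, pitch, yaw] about the fixed x, y, z axes, in that order (R = Rz(yaw) Ry(pitch) Rx(roll)).
In Python, from cell import env, viewer, boxes_of, masks_of gives the robot as it stands. The module is installed in compiled form; this text tells all that it offers.
- The arm moves only by the tool apply_moves, never from a script. Its argument "moves" is a list of rows, each a list of 7 numbers: the shift along the tool's x, y, z scaled (see below), then the turn, a rotation vector about the tool's x, y, z scaled (see below), then the opening, from 0 (shut) to 1 (fully open). A call has 1 to 20 rows; each row is the pose to reach, as a shift and turn from the pose commanded when the call began, along the tool's axes at that moment; what a row does not reach only later rows make up. The controller multiplies each number of a shift by 0.2 m and each number of a turn by 1.5 rad. A row lasts 1/10 s, in which the tool goes at most 50 mm and 8.59 degrees, less where a joint would pass 70% of its speed; a pose out of reach is approached as far as the arm can. A call with a number of a shift or a turn outside -1 to 1 is refused whole. A call with a gripper value outside its range is refused whole. The fingers move at their own pace and stop on an object; "grip_force" is the grip in N (left out, the last holds). Time passes only in rows, so rows that repeat a pose let the fingers close. It gives the time, the measured TCP pose, the force, the opening and the grip force at its end, in the units of the state.
- env.get_obs(): the state, without advancing time (a new reading comes with each control period).
- viewer.read_camera(name): name is "scene" or "top"; returns the picture (420x560x3 uint8, red, green, blue); there is no depth.
- viewer.get_calibration(name): a dict with "fov_y" (degrees; the focal length in pixels is half the picture's height over the tangent of half this angle, whatever the lens; pixels are square), "cx", "cy" (the principal point, pixels), "position" and "orientation" of the camera in the world. Camera axes: x right, y up, looking along -z (the intrinsics and any distortion apply to the point x, -y, -z); pixel columns grow to the right and rows downward; lengths in m; the calibration is good to about 2 mm. A picture is of the moment at which its call begins. get_calibration takes no time and is no camera call.
- env.sign_off(): hands the job in; it is judged then, once.
Trained networks look in the newest picture that a camera, given by its name, has taken for a name from the list of things; names that differ only in an ending like _2 or _b are one class to them, and where a whole thing is asked for, a point or a joint stands for the part that bears it (a point fixed in the world has none). Each returns a list of dicts, best first, with "conf" (0 to 1); they miss things now and then, are a little off and sometimes report something else, mostly with a low value. They report only what shows in the picture. A call takes as long as a camera call. They do not tell look-alikes from the thing itself.
- boxes_of(camera, target): "location" ([column, row] in pixels, amid what is visible of it).
- masks_of(camera, target): "pixels" (420x560 bool, what is visible of it) and "location" ([column, row] in pixels, amid what is visible of it).
The state is a dict: "time_s": time; "qpos": joint angles; "joint_velocities": joint speeds; "effort": joint torques, N m; "tool_pos": TCP position; "tool_rot": TCP orientation; "force": force on the tool from outside, world axes, zero at the start; "wrist_torque": the same for the moment, N m; "grip_width": finger opening in m; "grasp_force": force on a finger pad.
Only numpy, scipy, OpenCV 4.12 (cv2) and the standard library are available. Lean on these libraries where they do the work, as an engineer would, in place of code of your own. Each camera call takes 0.05 s, during which the arm holds its last target. There are 200 camera calls.

## Task

The two-lane, four-jar rack on the bench is one jar short: the front place of one lane is free. Slide that lane's gate aside, slide the loose jar along the bench, without lifting it, into the free place, and slide the gate fully shut behind it so that both gates are shut. Do not tip any jar, and leave the other things on the bench where they are.

Things in the scene. Friction and masses are not known exactly. Their poses are not given: they have to be found in the camera images.
- rack: Stainless two-lane jar rack bolted to the bench, bottomless: jars stand on the bench between round guide rails (tops 39 mm high). Origin: middle of its mouth, on the gates' centre plane, at bench level; x points into the lanes, y to its left, z up. Rails run from x = 9 to 189 mm; jar places in each lane at x = 52 and 135 mm. The bench before the mouth (x below 0) is clear.
- mouth_left (a point): Middle of the mouth of the lane at the rack's +y, at bench level: rack x = 0, y = 55 mm. The lane is 88 mm wide inside (rack y 11 to 99 mm) and runs along the rack's x. Outside it, at rack y 106 to 186 mm, the gate runs in an open-topped channel (x -11 to 11 mm, 36 mm high, feet out to x = -35 mm, 9 mm high).
- mouth_right (a point): Middle of the mouth of the lane at the rack's -y: rack x = 0, y = -55 mm; all as on the left, mirrored. Between the two mouths stands a keeper post (x -11 to 11, y -11 to 11 mm, 44 mm high) whose slot takes the ends of the shut gates.
- gate_left (a joint): Sliding gate of the lane at the rack's +y: an upright steel bar 5 mm thick, 34 mm high, top edge 42 mm above the bench, crossing the mouth. Value in m: 0 = fully shut, 0.100 = fully open (the gate has gone 100 mm towards the rack's +y and clears the lane mouth). It has stops at both ends, slides with about 2.5 N of friction and stays where it is left.
- gate_right (a joint): Sliding gate of the lane at the rack's -y, the mirror image: 0 = fully shut, 0.100 = fully open (moved 100 mm towards the rack's -y).
- gate_left_knob (a point): Centre of the left gate's knob: an upright black cylinder 22 mm across and 25 mm high (from 50 to 75 mm above the bench) on a thin stem on top of the gate bar. With the gate shut it is at rack x = 0, y = 120 mm; it moves with the gate.
- gate_right_knob (a point): Centre of the right gate's knob, the same; with the gate shut it is at rack x = 0, y = -120 mm.
- jar: The jar to be loaded: a round closed jar, straight-sided, 80 mm in diameter, 66 mm high, about 0.4 kg, amber glass to 49 mm with a black screw lid 76 mm across; it stands on the open bench in front of the rack's mouth and looks like the three in the rack. It slides on the bench with some friction. Origin: centre of its underside, z up.
- free_spot (a point): Centre of the free place, at bench level: the front place (rack x = 52 mm) of the lane that holds only one jar, at rack y = +55 or -55 mm.
- rack_jar0: One of the three identical jars (80 mm across, 66 mm high) standing loose in the rack; origin: centre of its underside.
- rack_jar1: One of the three identical jars (80 mm across, 66 mm high) standing loose in the rack; origin: centre of its underside.
- rack_jar2: One of the three identical jars (80 mm across, 66 mm high) standing loose in the rack; origin: centre of its underside.
- bottle: Bystander: small green glass bottle with white cap, 54 mm across, 105 mm high, standing on the bench; origin at the centre of its underside.
- beaker: Bystander: open stainless beaker, 68 mm across the rim, 85 mm high, standing on the bench; origin at the centre of its underside.
- spatula: Bystander: spatula, 190 mm long, lying on the bench beside the rack; origin at mid-length on its underside.
Not all that is in view belongs to the job. Leave any blue or brown look-alike of the jar alone.

How it is judged:
By the outcome, as a careful person would: the job done as asked, in the order asked, and still so for the second after the job is handed in, with the robot touching nothing.
It also fails if it takes over 72 s, if anything falls off the work surface, if the arm or the gripper's body presses on something with over 40 N, if the wrist force passes 120 N, or if a joint passes its speed limit or range.

## Working session

There is one attempt and no reset: what is moved stays moved. The work goes in short steps, Python scripts to look and compute and a tool call to move; the robot and the scene stay as the last step left them, time stands still between calls to the robot, and variables do not carry over. Pictures are saved under pics/ and viewed, at most 10 in all, crops included, and the job is handed in when it is done.

Besides the shell and the picture viewer there is one more tool, called after "Emit:" by a JSON object that holds its "api" and its "payload". apply_moves: Moves the arm, as the interface text tells. Shifts and turns lie within -1 to 1; 1 stands for 0.2 m of shift or 1.5 rad of turn. Its arguments: {"type":"object","properties":{"moves":{"type":"array","items":{"type":"array","items":{"type":"number","minimum":-1,"maximum":1}}},"grip_force":{"type":"number"}},"required":["moves"]}

```bash
mkdir -p pics
python3 - <<'E'
from cell import env, viewer, boxes_of
import cv2
for n in("scene","top"):
    im=viewer.read_camera(n); cv2.imwrite(f"pics/{n}0.png",im[:,:,::-1]); print(n,viewer.get_calibration(n))
    for t in("jar","rack","gate_left_knob","gate_right_knob","bottle","beaker"):
        print(t,[(round(d["conf"],2),[int(v) for v in d["location"]]) for d in boxes_of(n,t)])
print(env.get_obs())
E
```

```text
scene {'fov_y': 48.488291594900794, 'cx': 288.2208213956104, 'cy': 213.12863905095767, 'position': array([1.26722856, 0.39569802, 0.66718163]), 'orientation': array([ 54.23746953,   0.98419971, 115.91628226])}
jar [(0.92, [304, 214]), (0.85, [259, 187]), (0.73, [409, 188]), (0.69, [348, 285]), (0.58, [375, 203]), (0.22, [209, 267])]
rack [(0.94, [258, 254])]
gate_left_knob [(0.63, [297, 241]), (0.38, [259, 276])]
gate_right_knob [(0.88, [214, 219])]
bottle [(0.71, [417, 231]), (0.64, [258, 251])]
beaker [(0.88, [155, 183])]
top {'fov_y': 43.22963265994931, 'cx': 282.52357714932396, 'cy': 202.1503820673422, 'position': array([0.2442544 , 0.03049657, 1.3493575 ]), 'orientation': array([ 1.24451524e+01, -3.83248081e-02, -8.87622266e+01])}
jar [(0.78, [197, 313]), (0.71, [277, 231]), (0.69, [341, 254]), (0.62, [222, 268]), (0.59, [216, 161])]
rack [(0.89, [301, 181])]
gate_left_knob [(0.69, [273, 187])]
gate_right_knob [(0.81, [343, 185])]
bottle [(0.71, [182, 238]), (0.44, [345, 186])]
beaker [(0.79, [440, 215])]
{'time_s': 0.7, 'qpos': array([-73.84861636,  18.38979073,  -4.0153464 ,  83.1073803 ,
         1.29560594,  78.53878254,  -3.25988107]), 'joint_velocities': array([ 0.0786238 , -0.02153959,  0.0279033 , -0.02463707, -0.05552711,
       -0.01620237,  0.0535152 ]), 'effort': array([ 1.73907451e-04, -4.90944099e+01, -4.02504830e-01, -3.12706769e+01,
       -6.36037043e-02,  3.33397917e-02,  1.49706347e-05]), 'tool_pos': array([0.17204255, 0.62685692, 0.22261212]), 'tool_rot': array([1.79990794e+02, 3.46149658e-03, 1.64656933e+02]), 'force': array([-0.02679399,  0.10312045,  0.15710098]), 'wrist_torque': array([ 0.02432715, -0.0386557 , -0.00361449]), 'grasp_force': 0.0, 'grip_width': 0.08719266922943594}
```

View pics/scene0.png

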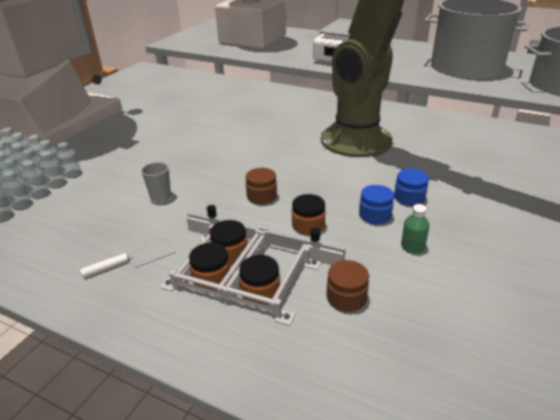

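View pics/top0.png

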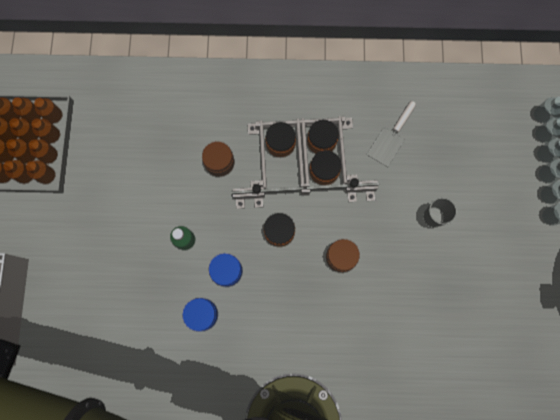

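The rack opens towards the robot. Its left lane has the free front place, with its knob at (257,188) in the top view. The loose black-lidded jar is at (279,229), and the blue and brown jars are decoys. I'll zoom in and measure.

```bash
cat > h.py <<'E'
import numpy as np
from cell import env, viewer, boxes_of, masks_of
from scipy.spatial.transform import Rotation as R
def cam(n):
    c=viewer.get_calibration(n); f=210/np.tan(np.radians(c["fov_y"]/2))
    return c,f,R.from_euler("xyz",c["orientation"],degrees=True).as_matrix()
def p2w(n,px,z):
    c,f,M=cam(n); d=M@np.array([(px[0]-c["cx"])/f,-(px[1]-c["cy"])/f,-1]); p=np.array(c["position"])
    return p+d*(z-p[2])/d[2]
def w2p(n,w):
    c,f,M=cam(n); q=M.T@(np.array(w)-c["position"]); return np.array([c["cx"]-f*q[0]/q[2],c["cy"]+f*q[1]/q[2]])
E
python3 - <<'E'
from h import *
import cv2
im=viewer.read_camera("top")[:,:,::-1]; c=im[100:260,190:400]
cv2.imwrite("pics/t1.png",cv2.resize(c,None,fx=3.75,fy=3.75,interpolation=cv2.INTER_CUBIC))
im=viewer.read_camera("scene")[:,:,::-1]; c=im[170:330,150:360]
cv2.imwrite("pics/s1.png",cv2.resize(c,None,fx=3.75,fy=3.75,interpolation=cv2.INTER_CUBIC))
for a in("top","scene"):
  print(a,"base",w2p(a,[0,0,0]))
print("top jar",p2w("top",(279,228),.066),"knobs",p2w("top",(257,188),.07),p2w("top",(353.5,182.5),.07))
print("sc jar",p2w("scene",(308.5,205),.066),"knobs",p2w("scene",(315,235),.0625),p2w("scene",(211.5,211),.0625))
E
```

```text
top base [292.70983149 424.18078209]
scene base [355.41248239 139.75174358]
top jar [0.46231655 0.04299586 0.066     ] knobs [0.56119262 0.09996881 0.07      ] [ 0.5805443  -0.14005018  0.07      ]
sc jar [0.47358385 0.04948277 0.066     ] knobs [0.56338482 0.10407599 0.0625    ] [ 0.58073834 -0.14089262  0.0625    ]
```

View pics/t1.png

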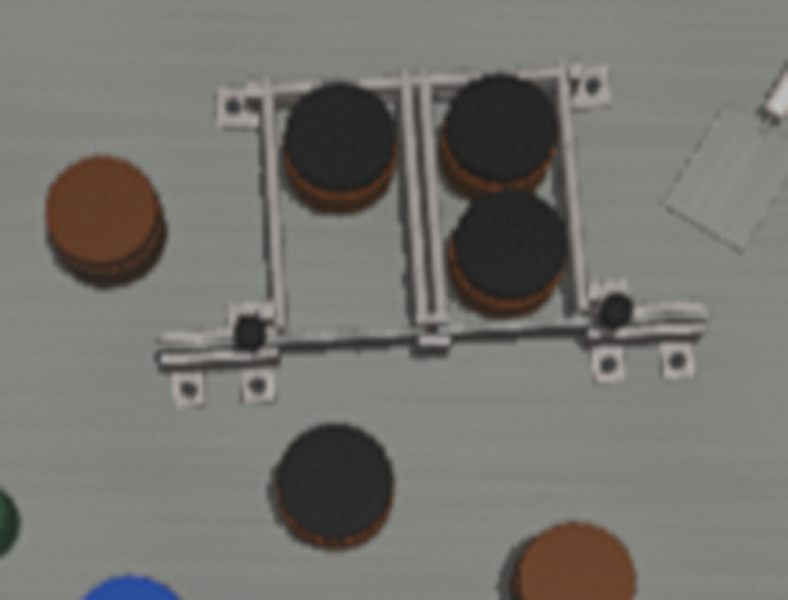

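View pics/s1.png

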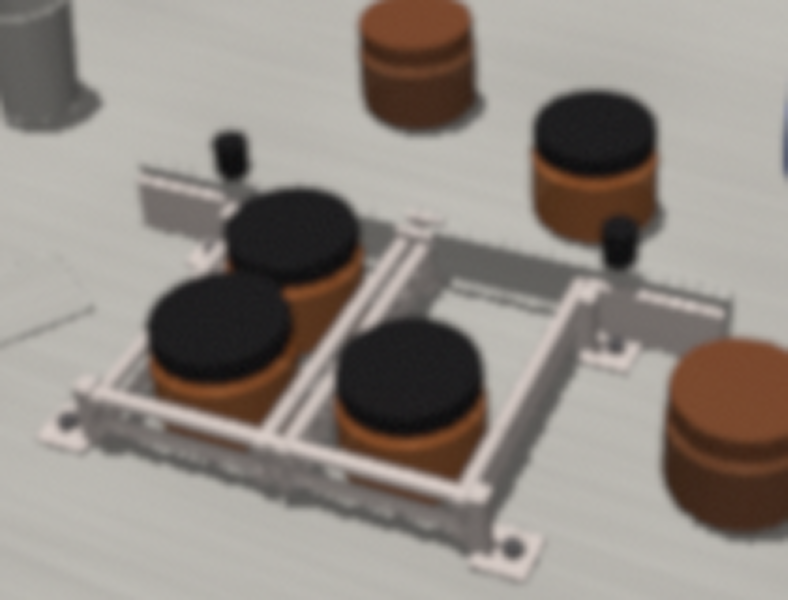

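Emit:
{"api": "apply_moves", "payload": {"moves": [[-0.96, -0.67, 0, 0, 0, -0.233, 0.5], [-0.96, -0.67, 0, 0, 0, -0.233, 0.5], [-0.96, -0.67, 0, 0, 0, -0.233, 0.5], [-0.96, -0.67, 0, 0, 0, -0.233, 0.5], [-0.96, -0.67, 0, 0, 0, -0.233, 0.5], [-0.96, -0.67, 0, 0, 0, -0.233, 0.5], [-0.96, -0.67, 0, 0, 0, -0.233, 0.5], [-0.96, -0.67, 0, 0, 0, -0.233, 0.5]]}}

```text
time_s: 1.6
tool_pos: [0.3205, 0.448, 0.2227]
tool_rot: [180.0, -0.0, -175.2]
force: [-0.3, 0.1, 0.4]
grip_width: 0.0441
grasp_force: 0.0
```

```bash
cat >> h.py <<'E'
O=np.array([.571,-.020]); YAW=np.radians(4.6)
def w2r(p):
    d=np.array(p[:2])-O; c,s=np.cos(YAW),np.sin(YAW); return np.array([c*d[0]+s*d[1],-s*d[0]+c*d[1]])
E
python3 - <<'E'
from h import *
import cv2
# lid blobs, both views
for n in("top","scene"):
    for d in masks_of(n,"jar")[:6]:
        m=d["pixels"]; r,c=np.where(m); print(n,round(d["conf"],2),c.min(),c.max(),r.min(),r.max())
L=p2w("top",(256.7,188.8),.068);Rr=p2w("top",(354.5,182.4),.068);v=L-Rr
print(L,Rr,np.linalg.norm(v),np.degrees(np.arctan2(-v[0],v[1])),(L+Rr)/2)
print("jar rack",w2r(p2w("top",(279.3,227.7),.066)),"backjar",w2r(p2w("top",(280.5,136.5),.066)), "right front",w2r(p2w("top",(325.8,165),.066)))
print("brown",w2r(p2w("top",(217.5,156.8),.066)),"post",w2r(p2w("top",(190+430/3.75,100+332/3.75),.044)))
o=env.get_obs(); print(o["time_s"],o["tool_pos"],o["tool_rot"],w2r(o["tool_pos"]))
E
```

```text
top 0.96 326 359 240 272
top 0.93 183 217 298 331
top 0.78 208 241 254 286
top 0.71 263 294 213 247
top 0.64 202 234 141 176
scene 0.77 395 428 169 206
scene 0.7 359 393 185 224
scene 0.69 326 368 260 312
scene 0.67 291 326 194 234
scene 0.65 246 277 168 204
[0.55962108 0.10075848 0.068     ] [ 0.58138227 -0.1428149   0.068     ] 0.2445435359713457 5.105329578752334 [ 0.57050167 -0.02102821  0.068     ]
jar rack [-0.10257971  0.07073176] backjar [0.13244599 0.05416896] right front [ 0.05032816 -0.05536733]
brown [0.08782291 0.21623447] post [-0.00208409  0.00062354]
1.7 [0.3203358  0.44806967 0.22245853] [ 1.79988077e+02 -2.22396443e-02 -1.75153393e+02] [-0.21231809  0.48666496]
```

Emit:
{"api": "apply_moves", "payload": {"moves": [[-0.5, -0.9, 0, 0, 0, 0, 0.5], [-0.5, -0.9, 0, 0, 0, 0, 0.5], [-0.5, -0.9, 0, 0, 0, 0, 0.5], [-0.5, -0.9, 0, 0, 0, 0, 0.5], [-0.5, -0.9, 0, 0, 0, 0, 0.5], [-0.5, -0.9, 0, 0, 0, 0, 0.5]]}}

```text
time_s: 2.3
tool_pos: [0.4367, 0.275, 0.2226]
tool_rot: [180.0, 0.0, -175.5]
force: [-0.2, 0.2, -0.4]
grip_width: 0.0435
grasp_force: 0.0
```

Emit:
{"api": "apply_moves", "payload": {"moves": [[-0.55, -0.94, 0.5, 0, 0, 0, 0.5], [-0.55, -0.94, 0.5, 0, 0, 0, 0.5], [-0.55, -0.94, 0.5, 0, 0, 0, 0.5], [-0.55, -0.94, 0.5, 0, 0, 0, 0.5], [-0.55, -0.94, 0.5, 0, 0, 0, 0.5], [-0.55, -0.94, 0.5, 0, 0, 0, 0.5], [-0.55, -0.94, 0.5, 0, 0, 0, 0.5], [-0.55, -0.94, 0.5, 0, 0, 0, 0.5]]}}

```text
time_s: 3.1
tool_pos: [0.5606, 0.1008, 0.1228]
tool_rot: [179.9, 0.0, -175.1]
force: [-0.1, -0.2, -0.1]
grip_width: 0.0438
grasp_force: 0.0
```

```bash
sed -i 's/^O=.*/O=np.array([.5705,-.0207]); YAW=np.radians(4.85)/' h.py
cat >> h.py <<'E'
import cv2
def shot(n,name,x0,y0,w,h):
    im=viewer.read_camera(n)[:,:,::-1][y0:y0+h,x0:x0+w]; cv2.imwrite("pics/"+name,cv2.resize(im,None,fx=3.75,fy=3.75,interpolation=cv2.INTER_CUBIC))
def st():
    o=env.get_obs(); print(o["time_s"],o["tool_pos"],o["tool_rot"],w2r(o["tool_pos"]),o["qpos"].round(),o["grip_width"])
E
python3 - <<'E'
from h import *
st(); shot("scene","s2.png",220,150,210,160)
print(w2p("scene",env.get_obs()["tool_pos"]))
E
```

```text
3.1 [0.56057151 0.10080331 0.12279592] [ 1.79908301e+02  3.08676034e-03 -1.75057680e+02] [0.00037985 0.12190769] [-31.  13.  21. 103.  -5.  65.  86.] 0.04375902412438187
[314.45910616 210.18279354]
```

View pics/s2.png

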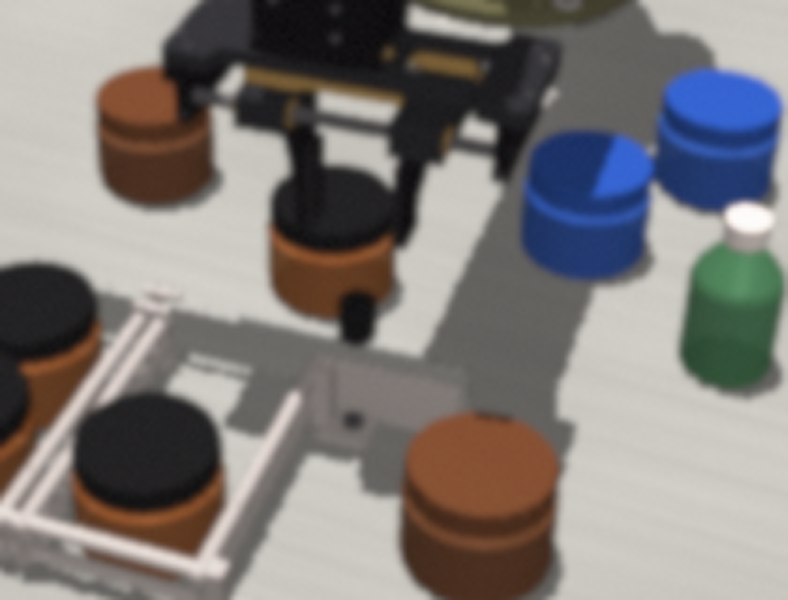

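The fingertips straddle the left knob (pixel 315,234), with the tip midpoint right above it. I'll go down, grip it and check the opening.

Emit:
{"api": "apply_moves", "payload": {"moves": [[0, 0, 0.15, 0, 0, 0, 0.5], [0, 0, 0.3, 0, 0, 0, 0.5], [0, 0, 0.345, 0, 0, 0, 0.5], [0, 0, 0.345, 0, 0, 0, 0.5], [0, 0, 0.345, 0, 0, 0, 0.1], [0, 0, 0.345, 0, 0, 0, 0.1], [0, 0, 0.345, 0, 0, 0, 0.1], [0, 0, 0.345, 0, 0, 0, 0.1], [0, 0, 0.345, 0, 0, 0, 0.1]], "grip_force": 10}}

```text
time_s: 4.05
tool_pos: [0.5621, 0.0994, 0.0551]
tool_rot: [179.8, 0.2, -175.3]
force: [0.1, 4.4, 6.4]
grip_width: 0.022
grasp_force: 10.0
```

Width is 22 mm, so the knob is held. I'll slide the gate open.

Emit:
{"api": "apply_moves", "payload": {"moves": [[0, 0.1, 0, 0, 0, 0, 0.1], [0, 0.2, 0, 0, 0, 0, 0.1], [0, 0.3, 0, 0, 0, 0, 0.1], [0, 0.4, 0, 0, 0, 0, 0.1], [0, 0.46, 0, 0, 0, 0, 0.1], [0, 0.5, 0, 0, 0, 0, 0.1], [0, 0.5, 0, 0, 0, 0, 0.1], [0, 0.5, 0, 0, 0, 0, 0.1]]}}

```text
time_s: 4.85
tool_pos: [0.5539, 0.1975, 0.055]
tool_rot: [179.9, 0.1, -175.3]
force: [-1.6, 3.0, 6.3]
grip_width: 0.0215
grasp_force: 10.0
```

```bash
python3 -c "
from h import *
st(); print(env.get_obs()['force'])"
```

```text
4.85 [0.55394833 0.19752078 0.05498962] [ 1.79944788e+02  1.33637624e-01 -1.75295709e+02] [0.0019576  0.21883883] [-37.  19.  18. 104.  -7.  58.  78.] 0.021509367675158153
[-1.58910489  2.96527301  6.29483992]
```

Emit:
{"api": "apply_moves", "payload": {"moves": [[0, 0.01, 0, 0, 0, 0, 0.1], [0, 0.015, 0, 0, 0, 0, 0.1], [0, 0.015, 0, 0, 0, 0, 0.1], [0, 0.0, 0, 0, 0, 0, 0.5], [0, 0.0, 0, 0, 0, 0, 0.5], [0, 0.0, 0, 0, 0, 0, 0.5], [0, 0, -0.2, 0, 0, 0, 0.6], [0, 0, -0.4, 0, 0, 0, 1], [0, -0.1, -0.5, 0, 0, 0, 1], [0.1, -0.3, -0.5, 0, 0, 0, 1], [0.3, -0.5, -0.5, 0, 0, 0, 1], [0.4, -0.7, -0.5, 0, 0, 0, 1], [0.5, -0.74, -0.4, 0, 0, 0, 1], [0.5, -0.74, -0.3, 0, 0, 0, 1], [0.5, -0.74, -0.25, 0, 0, 0, 1], [0.5, -0.74, -0.25, 0, 0, 0, 1]]}}

```text
time_s: 6.45
tool_pos: [0.4643, 0.0411, 0.1022]
tool_rot: [-180.0, -0.2, -175.3]
force: [0.8, -0.3, 0.8]
grip_width: 0.0871
grasp_force: 0.0
```

Run:
```python
from h import *
st(); shot("scene","s3.png",220,140,210,160)
print(w2p("scene",env.get_obs()["tool_pos"]))
viewer.read_camera("top")
print([(round(d["conf"],2),np.round(d["location"],1)) for d in boxes_of("scene","jar")],[(round(d["conf"],2),np.round(d["location"],1)) for d in boxes_of("scene","gate_left_knob")])
for h in(.033,.066): print(w2p("scene",[.464,.0425,h]))
```

```text
6.45 [0.46425967 0.04109717 0.10219944] [-1.79950624e+02 -1.65917618e-01 -1.75296065e+02] [-0.10063514  0.07055825] [-32.   1.  24. 117.  -1.  61.  87.] 0.08709917247339645
[306.82060935 188.48826534]
[(0.93, array([411.9, 190.3])), (0.86, array([260.9, 187.1])), (0.86, array([348.9, 286.8])), (0.83, array([304.4, 215.5])), (0.72, array([372.9, 203.9]))] [(0.73, array([361.1, 255.8]))]
[307.30328697 213.82980251]
[307.40084749 202.09151481]
```

View pics/s3.png

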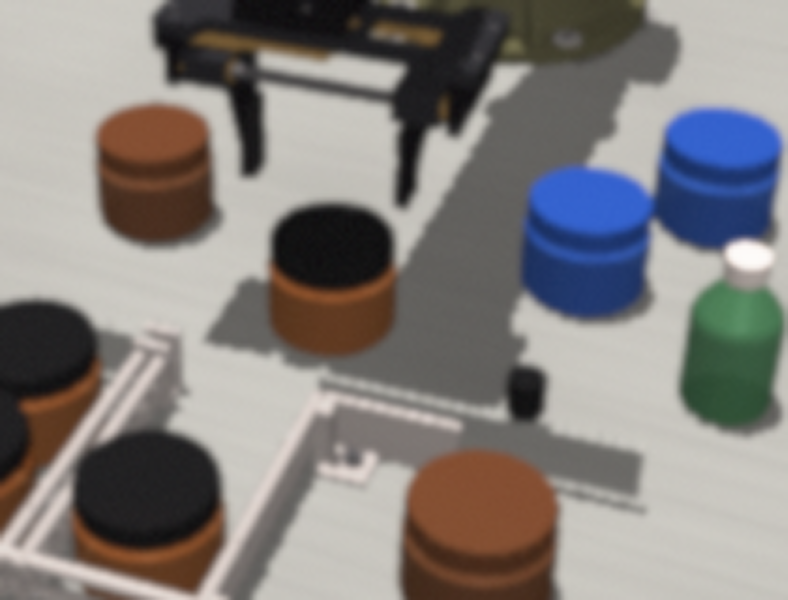

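The gate is open, with its knob now at (360,245). The jar sits slightly left of the grip centre, so I'll shift a few mm and descend just past the lid top to check for contact.

Emit:
{"api": "apply_moves", "payload": {"moves": [[-0.015, 0.012, 0, 0, 0, 0, 1], [-0.015, 0.012, 0.1, 0, 0, 0, 1], [-0.015, 0.012, 0.17, 0, 0, 0, 1], [-0.015, 0.012, 0.2, 0, 0, 0, 1], [-0.015, 0.012, 0.2, 0, 0, 0, 1]], "grip_force": 6}}

```text
time_s: 7.15
tool_pos: [0.4679, 0.0439, 0.0632]
tool_rot: [-180.0, -0.1, -175.3]
force: [-0.3, 0.6, -0.8]
grip_width: 0.0872
grasp_force: 0.0
```

Emit:
{"api": "apply_moves", "payload": {"moves": [[0, 0, 0.04, 0, 0, 0, 1], [0, 0, 0.068, 0, 0, 0, 1], [0, 0, 0.068, 0, 0, 0, 1], [0, 0, 0.068, 0, 0, 0, 0.8], [0, 0, 0.068, 0, 0, 0, 0.8], [0, 0, 0.068, 0, 0, 0, 0.8], [0, 0, 0.068, 0, 0, 0, 0.8]], "grip_force": 8}}

```text
time_s: 7.85
tool_pos: [0.4684, 0.0439, 0.0502]
tool_rot: [180.0, 0.0, -175.3]
force: [0.4, 0.7, 0.2]
grip_width: 0.0757
grasp_force: 8.0
```

```bash
python3 -c "
from h import *
st(); print(env.get_obs()['force'],env.get_obs()['grasp_force'])"
```

```text
7.85 [0.46836912 0.04394362 0.0502413 ] [ 1.79985168e+02  3.76167827e-02 -1.75315680e+02] [-0.09629975  0.07304707] [-31.   6.  24. 120.  -3.  55.  89.] 0.07569105090438742
[0.40112879 0.69618989 0.22776445] 8.000065237283707
```

Lid gripped at 76 mm. I'll slide it to the mouth, lined up with the lane.

Emit:
{"api": "apply_moves", "payload": {"moves": [[-0.03, -0.03, 0, 0, 0, 0, 0.8], [-0.08, -0.06, 0, 0, 0, 0, 0.8], [-0.13, -0.08, 0, 0, 0, 0, 0.8], [-0.18, -0.09, 0, 0, 0, 0, 0.8], [-0.23, -0.09, 0, 0, 0, 0, 0.8], [-0.28, -0.09, 0, 0, 0, 0, 0.8], [-0.33, -0.09, 0, 0, 0, 0, 0.8], [-0.35, -0.09, 0, 0, 0, 0, 0.8], [-0.35, -0.09, 0, 0, 0, 0, 0.8]]}}

```text
time_s: 8.75
tool_pos: [0.5402, 0.0309, 0.0501]
tool_rot: [-179.9, 0.0, -175.3]
force: [-1.6, -0.4, 4.0]
grip_width: 0.0756
grasp_force: 8.0
```

Run:
```python
from h import *
st(); print(env.get_obs()['force']); shot("scene","s4.png",220,140,210,160)
viewer.read_camera("top")
print(w2p("scene",env.get_obs()["tool_pos"]))
```

```text
8.75 [0.5401927  0.03087317 0.05011313] [-1.79947819e+02  1.14865162e-02 -1.75339580e+02] [-0.02583841  0.05395092] [-28.  15.  25. 110.  -7.  56.  95.] 0.07558120876704058
[-1.64630907 -0.37489581  3.97777092]
[288.31724477 224.74406705]
```

View pics/s4.png

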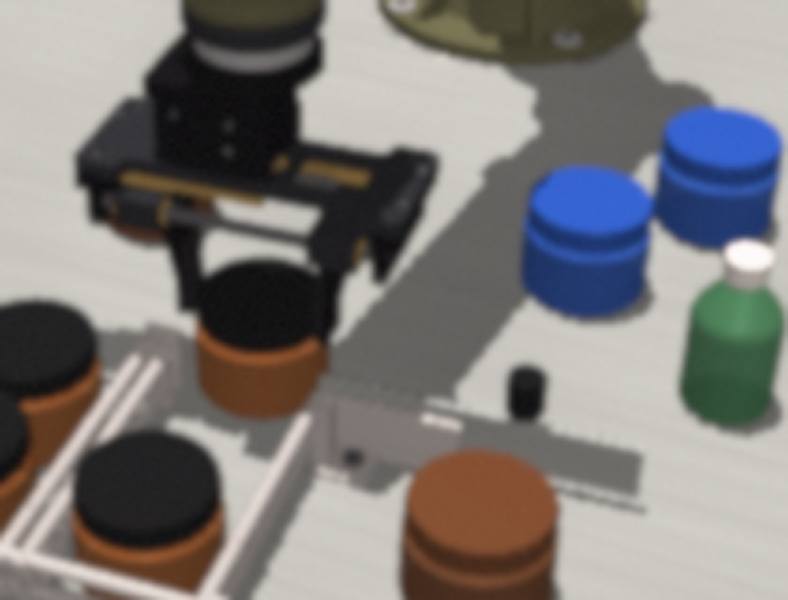

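The jar stands at the mouth between the rail ends. I'll push on in.

Emit:
{"api": "apply_moves", "payload": {"moves": [[-0.04, 0.005, 0, 0, 0, 0, 0.8], [-0.09, 0.005, 0, 0, 0, 0, 0.8], [-0.14, 0.005, 0, 0, 0, 0, 0.8], [-0.19, 0.005, 0, 0, 0, 0, 0.8], [-0.24, 0.005, 0, 0, 0, 0, 0.8], [-0.29, 0.005, 0, 0, 0, 0, 0.8], [-0.34, 0.005, 0, 0, 0, 0, 0.8], [-0.38, 0.005, 0, 0, 0, 0, 0.8], [-0.385, 0.005, 0, 0, 0, 0, 0.8], [-0.385, 0.005, 0, 0, 0, 0, 0.8]]}}

```text
time_s: 9.85
tool_pos: [0.6173, 0.039, 0.0498]
tool_rot: [-180.0, 0.1, -175.3]
force: [0.5, 0.3, -1.6]
grip_width: 0.0756
grasp_force: 8.0
```

```bash
python3 -c "
from h import *
st(); print(env.get_obs()['force'])"
```

```text
9.85 [0.61725367 0.03897396 0.04978789] [-1.79985541e+02  1.35319584e-01 -1.75322769e+02] [0.05163154 0.05550739] [-26.  23.  24.  99. -11.  59.  97.] 0.07557040675248047
[ 0.53178702  0.348651   -1.58474567]
```

Emit:
{"api": "apply_moves", "payload": {"moves": [[0, 0, 0, 0, 0, 0, 1], [0, 0, 0, 0, 0, 0, 1], [0, 0, 0, 0, 0, 0, 1], [0, 0, -0.1, 0, 0, 0, 1], [0, 0, -0.25, 0, 0, 0, 1], [0, 0, -0.4, 0, 0, 0, 1], [0.1, 0.2, -0.4, 0, 0, 0, 0.6], [0.2, 0.4, -0.4, 0, 0, 0, 0.5], [0.26, 0.6, -0.4, 0, 0, 0, 0.5], [0.26, 0.8, -0.4, 0, 0, 0, 0.5], [0.26, 0.825, -0.35, 0, 0, 0, 0.5], [0.26, 0.825, -0.35, 0, 0, 0, 0.5], [0.26, 0.825, -0.35, 0, 0, 0, 0.5]]}}

```text
time_s: 11.15
tool_pos: [0.5509, 0.1973, 0.1198]
tool_rot: [-179.9, -0.0, -175.4]
force: [0.3, 0.1, 0.2]
grip_width: 0.0454
grasp_force: 0.0
```

Run:
```python
from h import *
st(); shot("scene","s5.png",190,160,210,160)
```

```text
11.15 [0.55088579 0.19732883 0.11977   ] [-1.79924325e+02 -2.23982159e-02 -1.75404596e+02] [-0.00111021  0.2189065 ] [-40.  15.  20. 101.  -6.  65.  77.] 0.04540745484349513
```

View pics/s5.png

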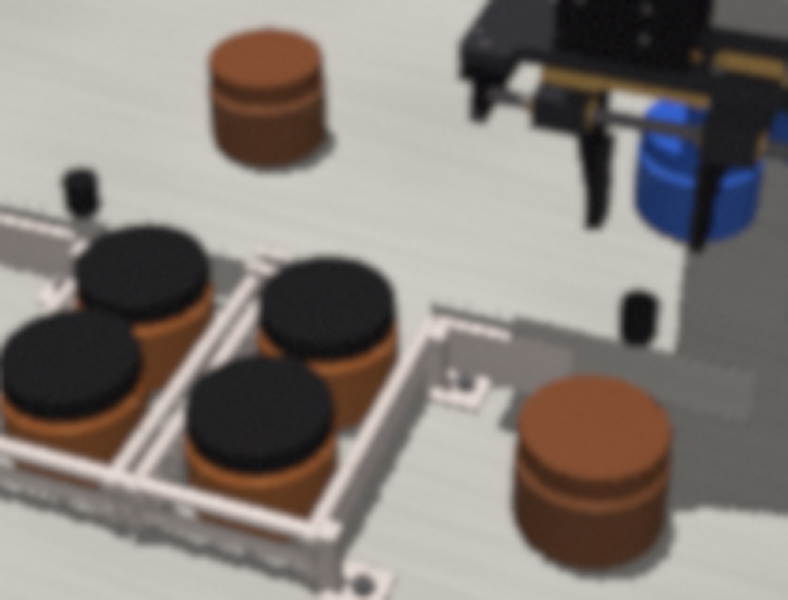

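All four jars are upright and the loaded one is seated in the front place. The fingers are over the open knob (pixel 360,245), so I'll grip it and close the gate.

Emit:
{"api": "apply_moves", "payload": {"moves": [[0, 0, 0.15, 0, 0, 0, 0.5], [0, 0, 0.28, 0, 0, 0, 0.5], [0, 0, 0.325, 0, 0, 0, 0.5], [0, 0, 0.325, 0, 0, 0, 0.5], [0, 0, 0.325, 0, 0, 0, 0.1], [0, 0, 0.325, 0, 0, 0, 0.1], [0, 0, 0.325, 0, 0, 0, 0.1], [0, 0, 0.325, 0, 0, 0, 0.1], [0, 0, 0.325, 0, 0, 0, 0.1]], "grip_force": 12}}

```text
time_s: 12.1
tool_pos: [0.5515, 0.1989, 0.056]
tool_rot: [180.0, 0.1, -175.3]
force: [-0.5, -1.6, 4.7]
grip_width: 0.0214
grasp_force: 12.0
```

Emit:
{"api": "apply_moves", "payload": {"moves": [[0, -0.08, 0, 0, 0, 0, 0.1], [0, -0.16, 0, 0, 0, 0, 0.1], [0, -0.24, 0, 0, 0, 0, 0.1], [0, -0.32, 0, 0, 0, 0, 0.1], [0, -0.4, 0, 0, 0, 0, 0.1], [0, -0.45, 0, 0, 0, 0, 0.1], [0, -0.48, 0, 0, 0, 0, 0.1], [0, -0.5, 0, 0, 0, 0, 0.1], [0, -0.51, 0, 0, 0, 0, 0.1], [0, -0.51, 0, 0, 0, 0, 0.1]]}}

```text
time_s: 13.1
tool_pos: [0.5598, 0.0992, 0.056]
tool_rot: [179.8, 0.1, -175.3]
force: [0.6, 5.4, 5.5]
grip_width: 0.0216
grasp_force: 12.0
```

```bash
python3 -c "
from h import *
st(); print(env.get_obs()['force'])"
```

```text
13.1 [0.55984411 0.09919011 0.0560264 ] [ 1.79781547e+02  1.42614734e-01 -1.75307028e+02] [-0.00048134  0.12036176] [-32.  17.  22. 106.  -8.  58.  88.] 0.02157921225085894
[0.62265952 5.41723556 5.46323132]
```

Emit:
{"api": "apply_moves", "payload": {"moves": [[0, -0.01, 0, 0, 0, 0, 0.1], [0, -0.02, 0, 0, 0, 0, 0.1], [0, -0.02, 0, 0, 0, 0, 0.1]]}}

```text
time_s: 13.4
tool_pos: [0.5599, 0.0992, 0.056]
tool_rot: [179.5, 0.2, -175.2]
force: [0.1, 13.2, 4.4]
grip_width: 0.0213
grasp_force: 12.0
```

The gate is against its stop: no further travel, and the force rose to 13 N. I'll ease off, release and go up.

Emit:
{"api": "apply_moves", "payload": {"moves": [[0, 0.02, 0, 0, 0, 0, 0.1], [0, 0.02, 0, 0, 0, 0, 0.5], [0, 0.02, 0, 0, 0, 0, 0.5], [0, 0.02, 0, 0, 0, 0, 0.5], [0, 0.02, -0.15, 0, 0, 0, 0.5], [0, 0.02, -0.4, 0, 0, 0, 0.5], [0, 0.2, -0.7, 0, 0, 0, 0.5], [0.1, 0.5, -0.8, 0, 0, 0, 0.5], [0.2, 0.8, -0.8, 0, 0, 0, 0.5], [0.2, 1, -0.8, 0, 0, 0, 0.5], [0.2, 1, -0.8, 0, 0, 0, 0.5], [0.2, 1, -0.8, 0, 0, 0, 0.5]]}}

```text
time_s: 14.6
tool_pos: [0.5005, 0.2947, 0.2143]
tool_rot: [179.9, -0.1, -174.8]
force: [-0.2, -0.7, 0.0]
grip_width: 0.0435
grasp_force: 0.0
```

Run:
```python
from h import *
st(); shot("scene","s6.png",190,160,210,160)
```

```text
14.6 [0.50045368 0.29473666 0.21429295] [ 1.79922061e+02 -9.87989031e-02 -1.74848892e+02] [-0.04312616  0.32022946] [-46.  10.  15.  95.  -3.  76.  64.] 0.04351941061683413
```

View pics/s6.png

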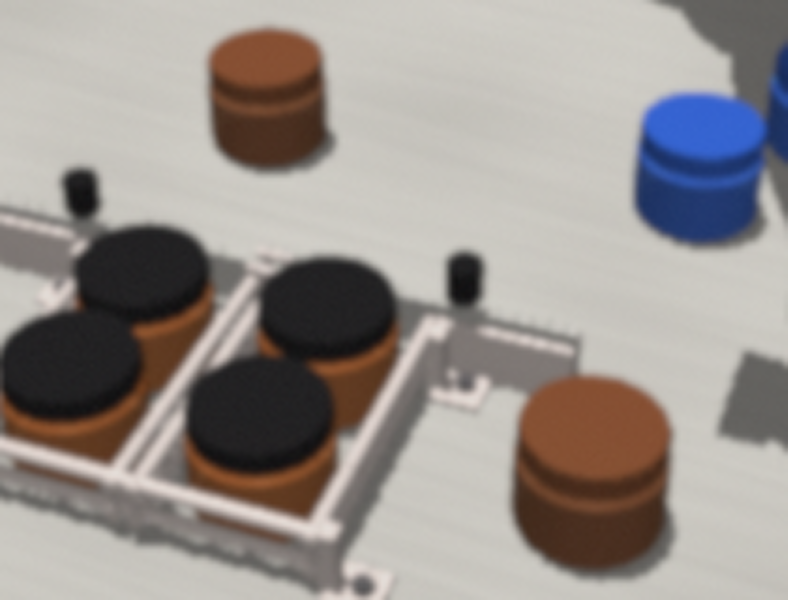

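Both gates are shut, with the left knob back at (314,234). All four jars are upright in the rack and the decoys haven't moved. Handing in.

```bash
python3 -c "
from cell import env
print(env.sign_off())"
```

```text
the job is handed in; nothing more can be done
None
```

The loose jar was slid upright into the free front place of the left lane, the left gate was closed to its stop behind it, and the job was handed in at about 15 s with both gates shut.

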